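Check the pass box's inner gate by touch, then open its outer door

ROBOT

A 6-joint arm with a two-finger parallel gripper is mounted at the origin on a cart in front of the work surface, level with it; the furniture and walls round the work are solid. World frame = base frame: x ahead of the robot, y to its left, z up, the work surface at z = 0. Lengths are in m, angles in degrees, forces in N, time in s.
With the tool pointing down it reaches from about 0.35 to 0.875 m from the base axis. Payload 4.2 kg.
Tool frame: the origin (TCP) lies at the very end of the fingers, on their centre line; the grasp point (between the pads) lies hold_point_z behind it (hold_point_z is the distance from the TCP to the grasp point, in m); z points along the fingers, y is the line along which they close (so a half turn about z gives the same grasp; the last joint's range is limited). The gripper opens to 87 mm and grips with 3 to 60 N. Pads are 19 mm wide; open, the fingers measure 117 mm over their backs; the gripper's body (75 mm by 190 mm) begins 51 mm behind the grasp point.
Start: joints at [-51.704, 22.042, 0.453, 0, -68.411, -14.817], TCP at [0.249, -0.573, 0.223] pointing down, gripper open.
Joint ranges: [-179.83, 179.83], [-69.29, 118.12], [-61.27, 80.66], [-181.25, 117.63], [-171.15, -9.14], [-177.46, 177.46]. Speed limits (degrees/s): [159.86, 159.86, 180, 180, 180, 180].

INTERFACE

Orientations are given as [roll, pitch, yaw] about the fixed x, y, z axes, in that order (R = Rz(yaw) Ry(pitch) Rx(roll)).
In Python, from bench import read_state, camera, sign_off, search_frame, masks_of, place_of, hold_point_z gives the robot as it stands.
- The arm moves only by the tool play_rows, never from a script. Its argument "steps" is one flat list of numbers, 5 for each row, row after row: the shift along the tool's x, y, z in cm, then the turn about the tool's z in degrees, then the closure in counts, from 0 (fully open) to 255 (shut). A call has 1 to 12 rows; each row shifts and turns the commanded pose from where the row before left it, along the tool's axes as they then stand; what a row does not reach is not made up. A row lasts 1/8 s, in which the tool goes at most 62.5 mm and 10.7 degrees, less where a joint would pass 70% of its speed; a pose out of reach is approached as far as the arm can. A call is refused whole if a number of a shift passes 6.25 or a number of a turn 10.7, either way. A call with a gripper value outside its range is refused whole. The fingers move at their own pace and stop on an object; the grip force is fixed at half the most. Time passes only in rows, so rows that do not move let the fingers close. It gives the time, the measured TCP pose, the force, the opening and the grip force at its end, in the units of the state.
- read_state(): the state, without advancing time (a new reading comes with each control period).
- camera(name): name is "side" or "top"; returns a dict with "pixels" (420x560x3 uint8, blue, green, red), "fx", "fy", "cx", "cy" (pixels), "R" (3x3) and "t" (3): a world point X has camera coordinates R X + t. Camera axes: x right, y down, z forward; pixel columns grow to the right and rows downward; lengths in m; the calibration is good to about 2 mm. A picture is of the moment at which its call begins. There is no depth.
- sign_off(): hands the job in; it is judged then, once.
Trained networks look in a picture, given as the dict that the camera call returned (one of the last four; its "shot" number tells which), for a name from the list of things; names that differ only in an ending like _2 or _b are one class to them, and where a whole thing is asked for, a point or a joint stands for the part that bears it (a point fixed in the world has none). Each returns a list of dicts, best first, with "conf" (0 to 1); they miss things now and then, are a little off and sometimes report something else, mostly with a low value. They report only what shows in the picture. A call takes as long as a camera call.
- search_frame(target, picture): "location" ([x, y, z] in m, in the coordinates of the camera as it stood for that picture, good to about 4 mm: the middle of the surface that is visible of it).
- masks_of(target, picture): "mask" (420x560 bool, what is visible of it).
- place_of(target, picture): "location" ([x, y, z] in m, in the coordinates of the camera as it stood for that picture, good to about 4 mm: a listed point, or the origin of a listed thing).
The state is a dict: "clock": time; "qpos": joint angles; "joint_vel": joint speeds; "effort": joint torques, N m; "tcp_pos": TCP position; "ee_rot": TCP orientation; "contact_force": force on the tool from outside, world axes, zero at the start; "torque": the same for the moment, N m; "finger_gap": opening from 0.0 (shut) to 1.0 (fully open); "finger_force": force on a finger pad.
Only numpy, scipy, OpenCV 4.12 (cv2) and the standard library are available. Lean on these libraries where they do the work, as an engineer would, in place of code of your own. Each camera call takes 0.05 s, during which the arm holds its last target. There are 200 camera calls.

TASK

Open the outer door of the pass box so that the specimen inside can be taken out, without ever letting room air into the dry cabinet behind it. First press firmly down on the bar of the inner gate until you feel that the gate is fully shut; only then turn the latch on the roof off the outer door, push the door open and leave it standing open by at least 60 degrees, with the gate still shut. Knock nothing over.

Things in the scene. Friction and masses are not known exactly. Their poses are not given: they have to be found in the camera images.
- pass_box: Pass box, fixed: white and bare metal, 262 mm long (x), 150 wide (y), 128 high. Origin: centre of underside; x points from outer door to dry cabinet, z up. Along x: 12 mm thick outer door at -134; chamber -128 to -8 (130 wide, roof top at z = 100 mm, specimen inside); inner gate's metal frame -8 to 22 (108 high); closed cabinet 22 to 131 (128 high).
- inner_gate (a joint): Inner door: a drop gate between chamber and cabinet, sliding straight up and down. Value in m: 0 = fully shut on its bottom stop, grows as it rises, to 0.08. It starts 3 to 25 mm open; friction of 3 N holds it where it is left. Pressing its bar with a few newtons moves it down; press on the stop with about 8 to 15 N for half a second to be sure.
- gate_bar (a point): Centre of the top face of the gate's black press bar, which moves with the gate. The bar is 96 mm long along the pass box's y, 26 mm wide, 10 mm thick, on two rods; its top is 144 mm above the worktop when the gate is shut.
- latch (a joint): Turn latch on the chamber roof, upright axis. Value in rad: 0 = its hooked nose blocks the door's keeper (24 mm wide steel upstand on the door's top edge); grows clockwise seen from above, to a stop at 1.4. Starts at 0 to 0.2. The door is free from about 0.9; turn it to 1.1 or more. Friction 0.1 N m; it stays where it is left.
- latch_pivot (a point): Point on the latch's axis (fixed to the pass box at x = -100, y = -30 mm), 122 mm above the worktop.
- latch_knob (a point): Centre of the top of the latch's upright black knob, 148 mm above the worktop, 75 mm from the axis: a post 15 mm thick standing free above the flat handle arm, whose top is 114 mm above the worktop. At 0 it lies on the pass box's +y side of the axis and swings towards the box's +x (rear): push it that way from its door side.
- outer_door (a joint): Outer door, hinged on an upright axis at the pass box's +y side. Value in rad: 0 = shut, grows as its free end swings out to the pass box's -x, to a stop at 1.75. Friction 0.12 N m; it stays where it is left. While the latch is on it gives only about 0.1 rad.
- door_hinge (a point): Point on the door's hinge axis (fixed to the pass box at x = -134, y = 74 mm), 60 mm above the worktop.
- door_ear (a point): Centre of the door's finger ear (moves with the door), 82 mm above the worktop, 172 mm from the hinge axis: a plate 8 mm thick, z = 49 to 115 mm, jutting 59 mm past the panel and the chamber's -y side, so that a finger can go down behind it (+x side) and push it out. Once ajar, the panel (z = 16 to 100 mm, to 141 mm from the hinge; keeper 118 mm high at 104 mm) may be pushed on its inner face.
- microscope (a point): Middle of the foot of the fixed stereo microscope to the right of the pass box: an obstacle about 0.4 m high whose base and eyepieces fill about x = 0.42 to 0.80 m, y = -0.20 to 0.06 m of the robot's base frame. When swinging from the right side to the left, stay within 0.35 m of the base axis to pass it.
- objective_case: Loose bystander: screw-top case, 42 mm thick, 54 mm high, standing on the dry cabinet. Origin at the centre of its foot.
- etchant_bottle: Loose bystander: brown bottle with white cap, 38 mm thick, 66 mm high, standing beside the pass box's +y side. Origin at the centre of its foot.
- mug: Loose bystander: mug, 80 x 110 mm, 88 mm high, standing on the right. Origin near the centre of its foot.
- wash_bottle: Loose bystander: white wash bottle, 101 x 62 mm, 192 mm high, standing on the right. Origin near the centre of its foot.

How it is judged (in metres and radians):
On the way, in this order (a step that is already met when the one before it is completed fails the run):
1. the inner gate is pressed down at its bottom stop (over 4 N, within 2 mm of shut), with latch and outer door still closed (contact force between the fingers and inner_gate above 4 N and value of joint inner_gate below 0.002 m and value of joint latch below 0.4 rad and value of joint outer_door below 0.12 rad), for 0.2 s.
2. the latch is turned clear of the outer door (over 0.8 rad) (value of joint latch above 0.8 rad), for 0.1 s.
3. the outer door stands open by at least 60 degrees (value of joint outer_door above 1.03 rad), for 0.2 s.
At the end, for the whole second after the job is handed in: The outer door stands still, open by at least 60 degrees (1.03 rad), the inner gate is shut to within 3 mm, and the case, the two bottles and the mug stand upright (value of joint outer_door above 1.03 rad and value of joint inner_gate below 0.003 m and velocity of joint outer_door between -0.05 and 0.05 rad/s and angle between each of objective_case, etchant_bottle, mug, wash_bottle's own z axis and vertical below 0.3 rad); the robot touches nothing.
It fails at once if the outer door is open while the inner gate is not shut (value of joint outer_door above 0.15 rad and value of joint inner_gate above 0.004 m).
It fails at once if the objective case is knocked over (angle between objective_case's own z axis and vertical above 0.5 rad).
It fails at once if the brown bottle is knocked over (angle between etchant_bottle's own z axis and vertical above 0.5 rad).
It fails at once if the mug is knocked over (angle between mug's own z axis and vertical above 0.5 rad).
It fails at once if the wash bottle is knocked over (angle between wash_bottle's own z axis and vertical above 0.5 rad).
It also fails if it takes over 61 s, if anything falls off the work surface, if the arm or the gripper's body presses on something with over 40 N, if the wrist force passes 120 N, or if a joint passes its speed limit or range.

## Working session

There is one attempt and no reset: what is moved stays moved. The work goes in short steps, Python scripts to look and compute and a tool call to move; the robot and the scene stay as the last step left them, time stands still between calls to the robot, and variables do not carry over. Pictures are saved under pics/ and viewed, at most 10 in all, crops included, and the job is handed in when it is done.

Besides the shell and the picture viewer there is one more tool, called after "Request:" as name(argument=value, ...) on one line, values as JSON. play_rows: Moves the arm, as the interface text tells. Its arguments: {"type":"object","properties":{"steps":{"type":"array"}},"required":["steps"]}

```bash
mkdir -p pics; cat > h.py <<'E'
import numpy as np, cv2
from bench import *
def world(p,l): return np.array(p["R"]).T@(np.array(l)-np.array(p["t"]))
def look(names,cams=("side","top"),save=None):
    for c in cams:
        p=camera(c)
        if save: cv2.imwrite(f"pics/{save}_{c}.png",p["pixels"])
        for n in names:
            r=place_of(n,p)
            print(c,n,[(np.round(world(p,d["location"]),3).tolist(),round(d["conf"],2)) for d in r[:2]])
E
python3 - <<'E'
from h import *
s=read_state();print(s,hold_point_z)
look("pass_box gate_bar latch_pivot latch_knob door_hinge door_ear microscope objective_case etchant_bottle mug wash_bottle".split(),save="a")
E
```

```text
{'clock': 0.0, 'qpos': array([-5.17018039e+01,  2.20905460e+01,  3.80897581e-01, -3.03876858e-02,
       -6.84115586e+01, -1.48167447e+01]), 'joint_vel': array([ 0.03776932, -0.0905544 , -0.04935697, -0.06012924, -0.01338297,
        0.02872537]), 'effort': array([ 3.30953771e-04, -3.90670002e+01,  1.87401831e+01,  4.21983853e+00,
        1.09023205e-02, -2.13867725e-04]), 'tcp_pos': array([ 0.2488198 , -0.57268112,  0.22146589]), 'ee_rot': array([ 1.79875601e+02, -3.70319997e-03, -1.56529755e+02]), 'contact_force': array([0.89218305, 0.02445329, 0.47085118]), 'torque': array([ 0.0400936 ,  0.00359603, -0.01279627]), 'finger_force': 0.0, 'finger_gap': 0.999326911647055} 0.0187
side pass_box [([0.59, 0.227, -0.003], 0.82), ([0.549, -0.437, -0.002], 0.72)]
side gate_bar [([0.59, 0.227, 0.164], 0.66)]
side latch_pivot [([0.488, 0.194, 0.126], 0.95)]
side latch_knob [([0.495, 0.263, 0.144], 0.62)]
side door_hinge [([0.446, 0.294, 0.056], 0.7)]
side door_ear []
side microscope []
side objective_case [([0.681, 0.234, 0.131], 0.79)]
side etchant_bottle [([0.56, 0.348, -0.002], 0.89)]
side mug [([0.491, -0.282, 0.001], 0.92)]
side wash_bottle [([0.549, -0.437, 0.002], 0.89)]
top pass_box [([0.591, 0.226, -0.002], 0.89), ([0.451, 0.289, 0.063], 0.75)]
top gate_bar [([0.596, 0.224, 0.174], 0.71)]
top latch_pivot [([0.489, 0.193, 0.122], 0.93)]
top latch_knob [([0.5, 0.264, 0.145], 0.59)]
top door_hinge [([0.453, 0.293, 0.064], 0.9)]
top door_ear [([0.463, 0.121, 0.082], 0.92)]
top microscope [([0.493, -0.275, -0.003], 0.44)]
top objective_case [([0.669, 0.233, 0.13], 0.58)]
top etchant_bottle [([0.56, 0.349, -0.0], 0.43)]
top mug []
top wash_bottle [([0.548, -0.441, 0.004], 0.61)]
```

View pictures.

View pics/a_top.png

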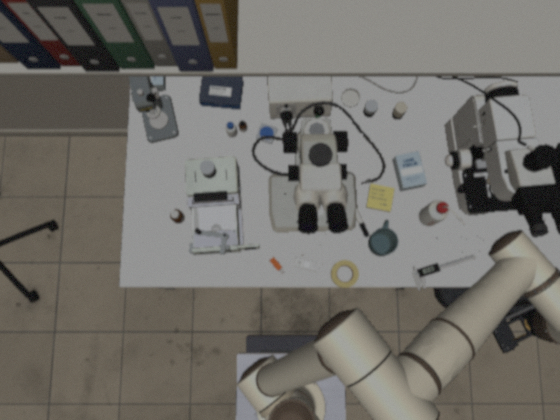

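View pics/a_side.png

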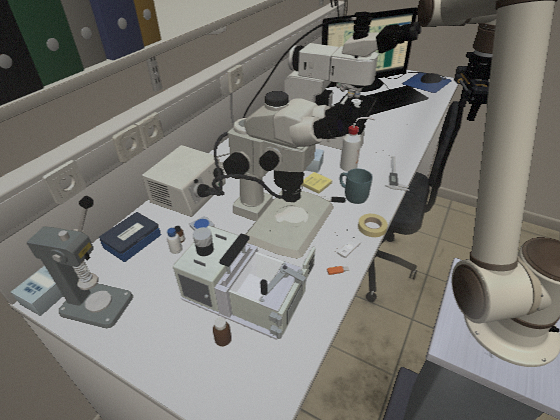

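Request:
play_rows(steps=[-1.3,4.7,0,0,255,-1.3,4.7,0,0,255,-1.3,4.7,0,0,255,-1.3,4.7,0,0,255,-1.3,4.7,0,0,255,-3.4,2.6,0,0,255,-3.4,2.6,0,0,255,-3.4,2.6,0,0,255,-3.4,2.6,0,0,255])

```text
clock: 2.33
tcp_pos: [0.2988, -0.181, 0.223]
ee_rot: [-180.0, 0.1, -156.5]
contact_force: [0.6, -0.1, -0.5]
finger_gap: 0.062
finger_force: 0.0
```

Request:
play_rows(steps=[-2.8,3.2,0,0,255,-2.8,3.2,0,0,255,-2.8,3.2,0,0,255,-2.8,3.2,0,0,255,0,0,0,9.6,255,0,0,0,9.6,255,0.3,4.8,0,0,255,0.3,4.8,0,0,255,0.3,4.8,0,0,255,0.3,4.8,0,0,255])

```text
clock: 3.58
tcp_pos: [0.3233, 0.1719, 0.2231]
ee_rot: [179.9, 0.1, -175.7]
contact_force: [1.3, 0.6, -0.4]
finger_gap: 0.002
finger_force: 0.0
```

```bash
python3 - <<'E'
from h import *
look("pass_box gate_bar latch_pivot latch_knob door_hinge door_ear objective_case".split(),save="b")
E
```

```text
side pass_box [([0.588, 0.226, -0.002], 0.67)]
side gate_bar [([0.593, 0.226, 0.166], 0.6)]
side latch_pivot []
side latch_knob [([0.496, 0.263, 0.146], 0.91), ([0.547, -0.437, 0.001], 0.6)]
side door_hinge [([0.446, 0.29, 0.057], 0.87)]
side door_ear [([0.46, 0.122, 0.084], 0.65)]
side objective_case [([0.681, 0.236, 0.132], 0.84)]
top pass_box [([0.59, 0.227, -0.001], 0.71)]
top gate_bar [([0.597, 0.222, 0.174], 0.8)]
top latch_pivot []
top latch_knob [([0.5, 0.264, 0.148], 0.69), ([0.547, -0.442, 0.002], 0.36)]
top door_hinge [([0.454, 0.29, 0.058], 0.77)]
top door_ear [([0.461, 0.118, 0.083], 0.94)]
top objective_case [([0.671, 0.233, 0.131], 0.64)]
```

Request:
play_rows(steps=[-4.6,0.5,0,0,255,-4.6,0.5,0,0,255,-4.6,0.6,0,0,255,-4.6,0.5,0,0,255,-4.6,0.6,0,0,255,-4.6,0.5,0,0,255,0,0,0,0,255,0,0,2,0,255,0,0,2,0,255,0,0,0,0,255])

```text
clock: 5.62
tcp_pos: [0.5948, 0.2222, 0.181]
ee_rot: [-179.9, -0.2, -175.7]
contact_force: [-0.1, 0.7, -0.0]
finger_gap: 0.01
finger_force: 0.0
```

Request:
play_rows(steps=[0,0,0.5,0,255,0,0,0.5,0,255,0,0,0.5,0,255,0,0,0.5,0,255,0,0,0.4,0,255,0,0,0.4,0,255,0,0,0.4,0,255,0,0,0.2,0,255])

```text
clock: 6.62
tcp_pos: [0.5967, 0.223, 0.1483]
ee_rot: [180.0, 0.0, -175.7]
contact_force: [0.0, 0.5, 1.3]
finger_gap: 0.002
finger_force: 0.8
```

Request:
play_rows(steps=[0,0,0.2,0,255,0,0,0.2,0,255,0,0,0,0,255])

```text
clock: 7.0
tcp_pos: [0.5967, 0.2229, 0.1445]
ee_rot: [180.0, 0.0, -175.7]
contact_force: [0.5, 0.1, 1.0]
finger_gap: 0.008
finger_force: 0.6
```

Request:
play_rows(steps=[0,0,0.2,0,255,0,0,0,0,255])

```text
clock: 7.25
tcp_pos: [0.5968, 0.2229, 0.1444]
ee_rot: [-180.0, 0.1, -175.7]
contact_force: [-2.1, -1.2, 8.1]
finger_gap: 0.008
finger_force: 4.0
```

Request:
play_rows(steps=[0,0,0.1,0,255,0,0,0,0,255,0,0,0,0,255,0,0,0,0,255,0,0,0,0,255,0,0,0,0,255])

```text
clock: 8.0
tcp_pos: [0.5968, 0.2229, 0.1444]
ee_rot: [180.0, 0.1, -175.7]
contact_force: [-5.4, -0.2, 11.8]
finger_gap: 0.003
finger_force: 5.7
```

Request:
play_rows(steps=[0,0,-1,0,255,0,0,-2.5,0,255,0,0,-2.5,0,255,4.5,1.7,0,0,255,4.5,1.7,0,0,255,4.5,1.7,0,0,255,0,0,0,0,255,0,0,3,0,255,0,0,3,0,255,0,0,1.6,0,255,0,0,0,0,255])

```text
clock: 9.38
tcp_pos: [0.4582, 0.2628, 0.1241]
ee_rot: [-179.9, -0.1, -175.8]
contact_force: [-0.1, -0.1, 0.7]
finger_gap: 0.002
finger_force: 0.0
```

```bash
python3 - <<'E'
from h import *
look("gate_bar latch_knob latch_pivot".split(),save="c")
a=[cv2.imread(f"pics/c_{c}.png") for c in("side","top")]
cv2.imwrite("pics/c.png",np.hstack([cv2.resize(a[0][210:350,160:320],(400,350)),cv2.resize(a[1][140:280,150:310],(400,350))]))
E
```

```text
side gate_bar [([0.592, 0.227, 0.143], 0.93)]
side latch_knob [([0.547, -0.436, 0.001], 0.62), ([0.495, 0.263, 0.142], 0.37)]
side latch_pivot [([0.497, 0.264, 0.142], 0.3)]
top gate_bar [([0.597, 0.223, 0.151], 0.67)]
top latch_knob []
top latch_pivot [([0.49, 0.193, 0.124], 0.93)]
```

View pics/c.png

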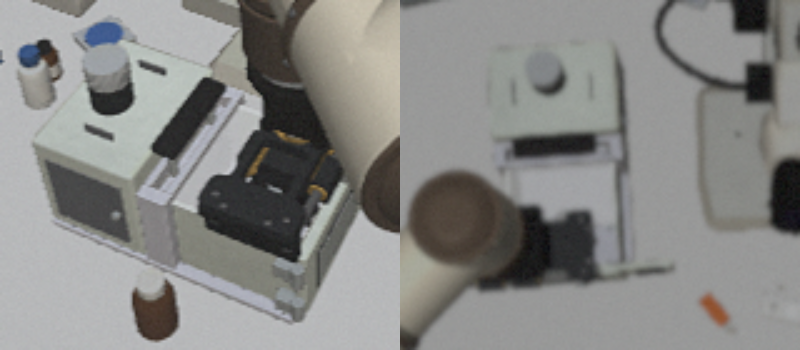

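Request:
play_rows(steps=[-1.1,0.3,0,0,255,-1,0.3,0,0,255,-0.8,-0.1,0,0,255,-0.8,-0.1,0,0,255,-0.7,0,0,0,255,-0.7,-0.3,0,0,255,-0.7,-0.3,0,0,255,-0.7,-0.3,0,0,255])

```text
clock: 10.78
tcp_pos: [0.5242, 0.2637, 0.1258]
ee_rot: [180.0, 0.1, -175.7]
contact_force: [-0.5, 1.2, -0.0]
finger_gap: 0.008
finger_force: 0.6
```

Request:
play_rows(steps=[-0.6,-0.5,0,0,255,-0.6,-0.5,0,0,255,-0.6,-0.5,0,0,255,-0.4,-0.4,0,0,255,-0.3,-0.5,0,0,255,0,0,0,0,255])

```text
clock: 11.52
tcp_pos: [0.5504, 0.241, 0.1256]
ee_rot: [-180.0, 0.0, -175.7]
contact_force: [-1.0, -0.3, 1.5]
finger_gap: 0.01
finger_force: 0.0
```

```bash
python3 - <<'E'
from h import *
look("latch_knob latch_pivot door_ear gate_bar".split(),save="d")
E
```

```text
side latch_knob [([0.554, 0.225, 0.145], 0.83), ([0.491, -0.28, 0.003], 0.6)]
side latch_pivot [([0.489, 0.189, 0.123], 0.81), ([0.551, 0.224, 0.145], 0.37)]
side door_ear [([0.46, 0.119, 0.079], 0.86), ([0.559, 0.346, -0.002], 0.44)]
side gate_bar []
top latch_knob [([0.451, 0.291, 0.063], 0.69), ([0.673, 0.237, 0.132], 0.55)]
top latch_pivot [([0.491, 0.189, 0.124], 0.8)]
top door_ear [([0.459, 0.118, 0.084], 0.63)]
top gate_bar [([0.589, 0.225, -0.001], 0.4)]
```

Request:
play_rows(steps=[0,-0.3,0,0,255,0,-0.3,0,0,255,0,0,0,0,255,0,0.8,0,0,255,0,0,-3,0,255,0,0,-5,0,255,0,0,0,-10,255,0,0,0,-10,255,0,0,0,-10,255,0,0,0,-10,255])

```text
clock: 13.28
tcp_pos: [0.5492, 0.2432, 0.2051]
ee_rot: [180.0, -0.1, -135.4]
contact_force: [0.1, 0.5, -0.4]
finger_gap: 0.005
finger_force: 0.0
```

Request:
play_rows(steps=[0,0,0,-10,255,0,0,0,-10,255,0,0,0,-10,255,0,0,0,-10,255,0,0,0,-10,255,0,0,0,0,255])

```text
clock: 14.02
tcp_pos: [0.5494, 0.2433, 0.2051]
ee_rot: [179.9, -0.1, -85.8]
contact_force: [-0.2, -0.6, 0.3]
finger_gap: 0.005
finger_force: 0.0
```

```bash
python3 - <<'E'
from h import *
look("latch_knob door_ear gate_bar".split(),save="e")
print(np.round(read_state()["qpos"]))
E
```

```text
side latch_knob [([0.558, 0.219, 0.144], 0.69)]
side door_ear [([0.464, 0.116, 0.086], 0.72), ([0.488, 0.193, 0.125], 0.27)]
side gate_bar [([0.59, 0.227, 0.14], 0.73)]
top latch_knob [([0.559, 0.217, 0.147], 0.65)]
top door_ear [([0.463, 0.119, 0.083], 0.64)]
top gate_bar [([0.598, 0.222, 0.147], 0.54)]
[ 39.  20.  -5.   0. -65. -35.]
```

Request:
play_rows(steps=[4.1,2.1,0,0,255,4.1,2.1,0,0,255,4.1,2.1,0,0,255,0,0,0,0,255,0,0,3,0,255,0,0,3,0,255,0,0,2,0,255,0,0,0,0,255])

```text
clock: 15.42
tcp_pos: [0.4958, 0.1162, 0.1242]
ee_rot: [179.8, -0.1, -85.7]
contact_force: [0.3, 0.3, -0.2]
finger_gap: 0.006
finger_force: 0.0
```

```bash
python3 - <<'E'
from h import *
look(["door_ear"],save="f")
a=[cv2.imread(f"pics/f_{c}.png") for c in("side","top")]
cv2.imwrite("pics/f.png",np.hstack([cv2.resize(a[0][210:350,200:360],(400,350)),cv2.resize(a[1][140:280,180:340],(400,350))]))
E
```

```text
side door_ear [([0.46, 0.121, 0.082], 0.94)]
top door_ear [([0.462, 0.121, 0.084], 0.55)]
```

View pics/f.png

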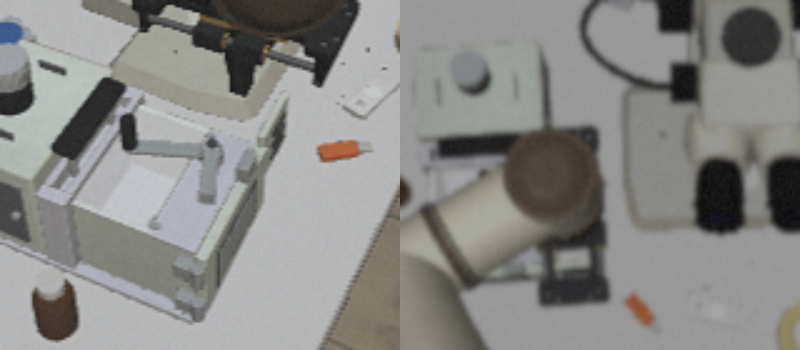

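Request:
play_rows(steps=[0,0,2.4,0,255,0,0,2.3,0,255,0,0,0,0,255,0,1,0,0,255,0,1,0,0,255,0,1,0,0,255,0,0,0,0,255])

```text
clock: 16.5
tcp_pos: [0.4655, 0.1138, 0.0791]
ee_rot: [-180.0, 0.0, -85.7]
contact_force: [-0.1, 0.5, 0.3]
finger_gap: 0.006
finger_force: 0.0
```

Request:
play_rows(steps=[-0.1,1.2,0,0,255,-0.2,1.2,0,0,255,-0.2,1.2,0,0,255,-0.4,1.1,0,0,255,-0.5,1.1,0,0,255,-0.5,1,0,0,255])

```text
clock: 17.25
tcp_pos: [0.3961, 0.1277, 0.0784]
ee_rot: [180.0, -0.0, -85.7]
contact_force: [0.2, -1.0, 0.3]
finger_gap: 0.008
finger_force: 0.5
```

```bash
python3 - <<'E'
from h import *
look(["door_ear","gate_bar"],save="g")
E
```

```text
side door_ear [([0.379, 0.139, 0.083], 0.79)]
side gate_bar [([0.594, 0.227, 0.144], 0.94), ([0.38, 0.133, 0.082], 0.36)]
top door_ear []
top gate_bar [([0.598, 0.222, 0.149], 0.55)]
```

Request:
play_rows(steps=[-0.7,0.9,0,0,255,-0.7,0.9,0,0,255,-0.8,0.8,0,0,255,-0.9,0.6,0,0,255,-0.9,0.6,0,0,255,-0.9,0.5,0,0,255,-0.9,0.4,0,0,255,-0.9,0.4,0,0,255,-1,0.4,0,0,255,-1,0.3,0,0,255,-1.1,0.3,0,0,255,0,0,0,0,255])

```text
clock: 19.05
tcp_pos: [0.3294, 0.2225, 0.0788]
ee_rot: [-179.9, 0.1, -85.6]
contact_force: [0.5, 0.4, -0.1]
finger_gap: 0.004
finger_force: 0.0
```

```bash
python3 - <<'E'
from h import *
look(["door_ear","gate_bar"],save="i")
E
```

```text
side door_ear [([0.291, 0.225, 0.08], 0.9)]
side gate_bar [([0.49, 0.192, 0.125], 0.72), ([0.59, 0.23, 0.144], 0.55)]
top door_ear [([0.289, 0.225, 0.082], 0.41)]
top gate_bar [([0.596, 0.221, 0.151], 0.78)]
```

Request:
play_rows(steps=[1,-0.3,0,0,255,1,-1,0,0,255,0,0,-3,0,255,0,0,-5,0,255,0,0,-5,0,255,0,0,-4,0,255,0,0,0,0,255,0,0,0,0,255])

```text
clock: 20.35
tcp_pos: [0.343, 0.201, 0.2478]
ee_rot: [179.9, -0.0, -85.8]
contact_force: [0.0, -0.2, 0.2]
finger_gap: 0.009
finger_force: 0.0
```

```bash
python3 - <<'E'
from h import *
look(["door_ear","gate_bar","objective_case","etchant_bottle"],save="j")
E
```

```text
side door_ear [([0.29, 0.228, 0.082], 0.89)]
side gate_bar [([0.593, 0.228, 0.143], 0.73)]
side objective_case []
side etchant_bottle [([0.557, 0.345, 0.004], 0.59)]
top door_ear [([0.29, 0.225, 0.086], 0.4)]
top gate_bar [([0.599, 0.224, 0.148], 0.74)]
top objective_case [([0.672, 0.236, 0.13], 0.65)]
top etchant_bottle [([0.56, 0.349, -0.001], 0.69)]
```

View pics/j_side.png

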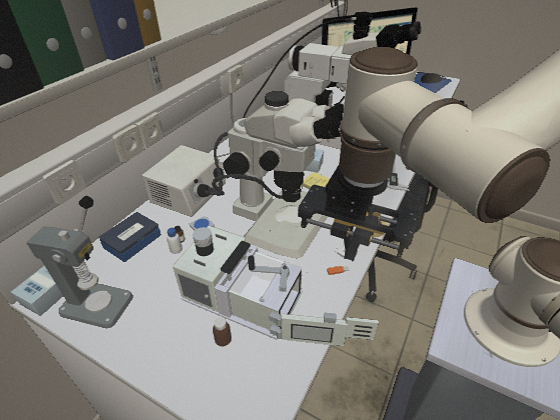

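The side picture shows the door standing open at about 72° (pixel 325,328), the gate bar down (235,257), the case and brown bottle upright (203,237 and 222,332), and the gripper clear above.

```bash
python3 -c "
from bench import *
print(sign_off())"
```

```text
the job is handed in; nothing more can be done
None
```

I pressed the gate shut at about 12 N, turned the latch to about 1.3 rad, and left the outer door open at about 72° (1.25 rad). In the last pictures the gate was still shut and the case and brown bottle were upright; I did not re-check the mug and wash bottle. The job was handed in at about 20 s, and sign-off returned no verdict.

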